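Roll a tin onto the bench scan window

TASK

Roll the steel tin that lies on its side along the bench, pushing it along by its top with the fingertips, until it rests over the line along the middle of the scan window let into the bench, parallel to that line and centred on the window, and leave it there at rest. Never grasp or lift the tin or push it by its lower half, and leave the other things on the bench where they are.

Things in the scene. Friction and masses are not known exactly. Their poses are not given: they have to be found in the camera images.
- tin: Full steel tin lying on its side: a cylinder 100 mm in diameter, 120 mm long, steel with a wide paper band, about 0.6 kg. Origin: its centre, 50 mm above the bench; x is its axis (level), y and z turn as it rolls. Rolls without slipping; from 0.1 m/s coasts some 2 cm. Starts 140 to 190 mm from the window's centre on its +y or -y side, axis nearly parallel to the window's x.
- window: Scan window, fixed, flush with the bench: black pane 165 mm (its x) by 110 mm (its y) in an aluminium frame 190 by 135 mm, with a thin grey line along its middle parallel to x. Origin: centre of the pane at bench height, z up. The tin should rest with its axis above the grey line. Nothing sticks up to stop the tin.
- spare_tin: Bystander: an identical tin standing upright on its end, 100 mm in diameter, 120 mm high; origin at the centre of its underside.
- bottle: Bystander: green plastic bottle standing upright, 66 mm in diameter, 200 mm high; origin at the centre of its underside.
- tape: Bystander: roll of grey tape lying flat, 104 mm outer and 76 mm inner diameter, 48 mm high; origin at the centre of its underside.
- bin: Bystander: open blue parts bin with small cartons in it, 190 mm (its x) by 110 mm (its y), 75 mm high; origin at the centre of its underside.

How it is judged (in metres and radians):
On the way:
1. the tin has rolled well over on the bench (at least about a fifth of a turn) (angle between tin's own z axis and vertical above 1.2 rad and angle between tin's own x axis and vertical above 1.3 rad and distance of tin from where it was at the start of the episode above 0.03 m).
At the end, for the whole second after the job is handed in: The tin lies at rest on its side on the bench, its centre within 20 mm of the window's centre across the grey line and within 30 mm along it, its axis within 0.25 rad (14 degrees) of the line (y of tin in the frame of window between -0.02 and 0.02 m and x of tin in the frame of window between -0.03 and 0.03 m and angle between the x axis of tin and the x axis of window, either way round below 0.25 rad and height (world z) of tin between 0.045 and 0.055 m and linear speed of tin below 0.01 m/s and angular speed of tin below 0.2 rad/s); the robot touches nothing.
It fails at once if the tin is lifted off the bench (10 mm or more) (height (world z) of tin above 0.06 m).
It fails at once if the tin is tipped up towards standing on its end (angle between tin's own x axis and vertical below 1.2 rad).
It fails at once if the tin is pushed by its lower half: fingers touching it while the fingertips are lower than about 46 mm above the bench, below mid-height (contact force between the fingers and tin above 0.5 N and height (world z) of the grasp point below 0.065 m).
It fails at once if a bystander (spare tin, bottle, tape roll or bin) is moved by more than 15 mm (distance of any of spare_tin, bottle, tape, bin from where it was at the start of the episode above 0.015 m).
It also fails if it takes over 58 s, if anything falls off the work surface, if the arm or the gripper's body presses on something with over 40 N, if the wrist force passes 120 N, or if a joint passes its speed limit or range.

ROBOT

A 6-joint arm with a two-finger parallel gripper is mounted at the origin on the work surface. World frame = base frame: x ahead of the robot, y to its left, z up, the work surface at z = 0. Lengths are in mm, angles in rad, forces in N, time in s.
With the tool pointing down it reaches from about 350 to 875 mm from the base axis. Payload 4.2 kg.
Tool frame: the origin (TCP) lies at the very end of the fingers, on their centre line; the grasp point (between the pads) lies 19 mm behind it (arm.grasp_offset is the distance from the TCP to the grasp point, in mm); z points along the fingers, y is the direction in which the jaws open and shut (so a half turn about z gives the same grasp; the last joint's range is limited). The gripper opens to 85 mm and grips with 20 to 120 N. Pads are 22 mm wide; open, the fingers measure 114 mm over their backs; the gripper's body (76 mm by 85 mm) begins 54 mm behind the grasp point. The pads swing forward as they close: fully open they stand 13 mm farther back than shut.
Start: joints at [1.421, 0.385, 0.008, 0, -1.194, -0.259], TCP at [248.409, 573.491, 205.612] pointing down, gripper open.
Joint ranges: [-3.14, 3.14], [-1.21, 2.06], [-1.07, 1.41], [-3.16, 2.05], [-2.99, -0.16], [-3.1, 3.1]. Speed limits (rad/s): [2.79, 2.79, 3.14, 3.14, 3.14, 3.14].

INTERFACE

Orientations are given as a unit quaternion [x, y, z, w].
In Python, from bench import arm gives the robot as it stands.
- The arm moves only by the tool arm_command, never from a script. Its argument "commands" is one flat list of numbers, 4 for each row, row after row: the shift along the tool's x, y, z in m, then the turn about the tool's z in degrees. In form: [tx, ty, tz, roll, tx, ty, tz, roll, ...]. A call has exactly 5 rows; each row shifts and turns the pose as measured when the row begins, along the tool's axes as they then stand; what a row does not reach is not made up. A row lasts 1/10 s, in which the tool goes at most 50 mm and 8.59 degrees, less where a joint would pass 70% of its speed; a pose out of reach is approached as far as the arm can. A call with a gripper value outside its range is refused whole. "jaw" is the opening, from 0 (shut) to 1 (fully open), set as the call begins (left out, the last holds). The fingers move at their own pace and stop on an object; the grip force is fixed at half the most. Time passes only in rows, so rows that do not move let the fingers close, or fill a call up. It gives the time, the measured TCP pose, the force and the opening at its end, in the units of the state.
- arm.read_state(): the state, without advancing time (a new reading comes with each control period).
- arm.get_image(name): name is "scene" or "top"; returns the picture (480x640x3 uint8, red, green, blue); there is no depth.
- arm.camera_info(name): a dict with "camera_matrix" (3x3 intrinsics, pixels), "k1" (the pictures are not rectified: a ray, as slopes to the right and down, at radius r is drawn at 1 + k1 r^2 times it, then the intrinsics apply), "world_from_camera" (4x4, takes a point from camera to world coordinates). Camera axes: x right, y down, z forward; pixel columns grow to the right and rows downward; lengths in mm; the calibration is good to about 2 mm. A picture is of the moment at which its call begins. camera_info takes no time and is no camera call.
- arm.job_done(): hands the job in, once; it reports no verdict.
Trained networks look in the newest picture that a camera, given by its name, has taken for a name from the list of things; names that differ only in an ending like _2 or _b are one class to them, and where a whole thing is asked for, a point or a joint stands for the part that bears it (a point fixed in the world has none). Each returns a list of dicts, best first, with "confidence" (0 to 1); they miss things now and then, are a little off and sometimes report something else, mostly with a low value. They report only what shows in the picture. A call takes as long as a camera call.
- arm.regions_of(camera, target): "mask" (480x640 bool, what is visible of it).
- arm.place_of(camera, target): "centre" ([x, y, z] in mm, in the coordinates of the camera as it stood for that picture, good to about 4 mm: a listed point, or the origin of a listed thing).
The state is a dict: "clock": time; "joints": joint angles; "joint_vel": joint speeds; "joint_efforts": joint torques, N m; "position": TCP position; "ee_rot": TCP orientation; "contact_force": force on the tool from outside, world axes, zero at the start; "wrist_torque": the same for the moment, N m; "gripper_width": finger opening in mm.
Only numpy, scipy, OpenCV 4.12 (cv2) and the standard library are available. Lean on these libraries where they do the work, as an engineer would, in place of code of your own. Each camera call takes 0.05 s, during which the arm holds its last target.

## Working session

There is one attempt and no reset: what is moved stays moved. The work goes in short steps, Python scripts to look and compute and a tool call to move; the robot and the scene stay as the last step left them, time stands still between calls to the robot, and variables do not carry over. Pictures are saved under pics/ and viewed, and the job is handed in when it is done.

Besides the shell and the picture viewer there is one more tool, called after "Request:" as name(argument=value, ...), one argument or row to a line, values as JSON. arm_command: Moves the arm, as the interface text tells. Its arguments: {"type":"object","properties":{"commands":{"type":"array"},"jaw":{"type":"number"}},"required":["commands"]}

```bash
mkdir -p pics; ls; cat > h.py <<'E'
import numpy as np, cv2
from bench import arm
def und(cam,uv):
    i=arm.camera_info(cam);K=np.array(i["camera_matrix"]);k1=i["k1"]
    d=cv2.undistortPoints(np.array(uv,float).reshape(-1,1,2),K,np.array([k1,0,0,0,0.]))
    return d.reshape(-1,2)
def toplane(cam,uv,z=0):
    T=np.array(arm.camera_info(cam)["world_from_camera"])
    d=und(cam,uv);d=np.c_[d,np.ones(len(d))]@T[:3,:3].T
    o=T[:3,3];return o+d*((z-o[2])/d[:,2:3])
def proj(cam,P):
    i=arm.camera_info(cam);T=np.linalg.inv(np.array(i["world_from_camera"]))
    r,_=cv2.Rodrigues(T[:3,:3])
    p,_=cv2.projectPoints(np.array(P,float).reshape(-1,1,3),r,T[:3,3],np.array(i["camera_matrix"]),np.array([i["k1"],0,0,0,0.]))
    return p.reshape(-1,2)
def world(cam,c):
    T=np.array(arm.camera_info(cam)["world_from_camera"]);return T[:3,:3]@np.array(c)+T[:3,3]
def snap(cam,n):
    im=np.array(arm.get_image(cam));cv2.imwrite(f"pics/{n}.png",im[:,:,::-1]);return im
E
python3 - <<'E'
from h import *
np.set_printoptions(precision=3,suppress=True)
snap("top","top0");snap("scene","sc0")
for c in("top","scene"):
    print(arm.camera_info(c))
for n in("tin","window","spare_tin","bottle","tape","bin"):
  for c in("top","scene"):
    print(n,c,[(np.round(world(c,d["centre"])),d["confidence"]) for d in arm.place_of(c,n)])
print(arm.read_state())
E
```

```text
pics
{'camera_matrix': array([[469.45 ,   0.   , 316.106],
       [  0.   , 469.45 , 237.359],
       [  0.   ,   0.   ,   1.   ]]), 'k1': -0.02396395878611965, 'world_from_camera': array([[   0.001,   -0.971,    0.24 ,  289.194],
       [  -1.   ,    0.   ,    0.004,   -7.085],
       [  -0.003,   -0.24 ,   -0.971, 1142.998],
       [   0.   ,    0.   ,    0.   ,    1.   ]])}
{'camera_matrix': array([[547.56 ,   0.   , 325.003],
       [  0.   , 547.56 , 240.925],
       [  0.   ,   0.   ,   1.   ]]), 'k1': -0.15201033786019189, 'world_from_camera': array([[  -0.835,    0.281,   -0.472, 1146.861],
       [   0.55 ,    0.445,   -0.707,  918.101],
       [   0.012,   -0.85 ,   -0.526,  744.242],
       [   0.   ,    0.   ,    0.   ,    1.   ]])}
tin top [(array([550.,  79.,  46.]), 0.97)]
tin scene [(array([546.,  83.,  49.]), 0.95)]
window top [(array([528., -95.,   2.]), 0.9)]
window scene [(array([529., -94.,   2.]), 0.66)]
spare_tin top [(array([684., 268.,   3.]), 0.71)]
spare_tin scene [(array([679., 266.,   1.]), 0.6)]
bottle top [(array([ 599., -377.,   -0.]), 0.69)]
bottle scene [(array([ 603., -371.,    3.]), 0.78)]
tape top [(array([ 417., -348.,    5.]), 0.89)]
tape scene [(array([ 414., -350.,    0.]), 0.96)]
bin top [(array([458., 381.,  -5.]), 0.65)]
bin scene [(array([455., 384.,  -1.]), 0.8)]
{'clock': 0.7, 'joints': array([ 1.421,  0.385,  0.008, -0.   , -1.194, -0.259]), 'joint_vel': array([-0.002,  0.001,  0.001, -0.001,  0.001, -0.   ]), 'joint_efforts': array([  0.   , -39.195,  18.858,   4.19 ,  -0.   ,  -0.   ]), 'position': array([248.398, 573.493, 205.617]), 'ee_rot': array([ 0.979, -0.203, -0.   , -0.   ]), 'contact_force': array([ 0.535,  0.78 , -1.298]), 'wrist_torque': array([ 0.012, -0.013, -0.019]), 'gripper_width': 85.67129518566608}
```

View pics/top0.png

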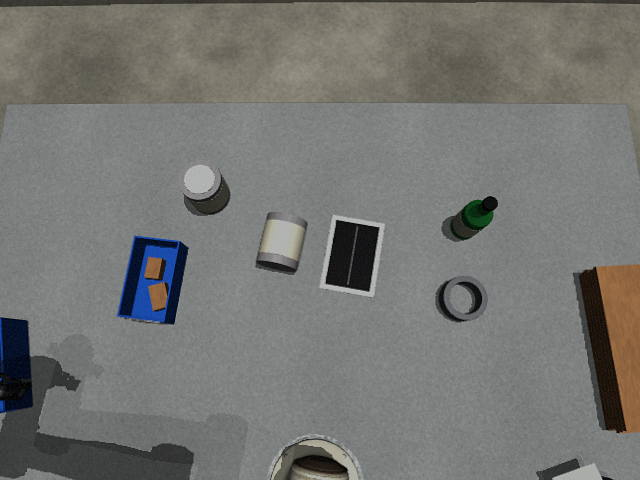

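View pics/sc0.png

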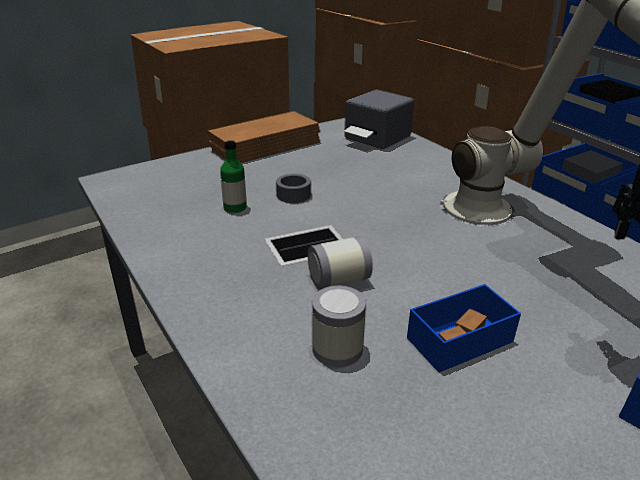

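The top view shows the tin at about (282,242), with its axis tilted slightly. The window is at (352,255), its grey line running from (355,222) to (350,286). The tin's path to the window looks clear. Next I'll measure both orientations.

```bash
cat >> h.py <<'E'
from scipy.optimize import least_squares
def cyl(x,y,a,R=50,L=120,n=60):
    t=np.linspace(0,2*np.pi,n);u=np.array([np.cos(a),np.sin(a),0]);v=np.array([-np.sin(a),np.cos(a),0])
    c=np.array([x,y,R]);P=[]
    for s in(-L/2,L/2): P.append(c+s*u+R*(np.cos(t)[:,None]*v+np.sin(t)[:,None]*np.array([0,0,1])))
    return np.vstack(P)
def rect(m):
    k,_=cv2.findContours(m.astype(np.uint8),cv2.RETR_EXTERNAL,cv2.CHAIN_APPROX_NONE)
    return max(k,key=cv2.contourArea)
def fittin(masks,x0):
    # masks: {cam:mask}; fit silhouettes via contour distance to projected hull
    cs={c:rect(m).reshape(-1,2).astype(float) for c,m in masks.items()}
    def res(p):
        o=[]
        for c,k in cs.items():
            h=cv2.convexHull(proj(c,cyl(*p)).astype(np.float32))
            o+=[cv2.pointPolygonTest(h,(float(q[0]),float(q[1])),True) for q in k]
        return np.array(o)
    r=least_squares(res,x0,loss="soft_l1",x_scale=[1,1,.02],diff_step=1e-4)
    return r.x,np.sqrt(np.mean(res(r.x)**2))
E
python3 - <<'E'
from h import *
np.set_printoptions(precision=3,suppress=True)
snap("top","top1")
w=arm.regions_of("top","window")[0];m=arm.regions_of("top","tin")[0]
print(w["confidence"],m["confidence"],w["mask"].sum(),m["mask"].sum())
# window
q=cv2.convexHull(rect(w["mask"]));P=toplane("top",q.reshape(-1,2))[:,:2]
r=cv2.minAreaRect(P.astype(np.float32));print("win",r)
L=toplane("top",[[355,222],[350,286]]);print("line",L[:,:2],np.arctan2(*(L[0]-L[1])[[1,0]]))
print("top fit",fittin({"top":m["mask"]},[550,80,0.1]))
snap("scene","sc1")
s=arm.regions_of("scene","tin")[0]
print("sc fit",fittin({"scene":s["mask"]},[550,80,0.1]))
ws=arm.regions_of("scene","window")[0]
print("both",fittin({"top":m["mask"],"scene":s["mask"]},[550,80,0.1]))
E
```

```text
0.68 0.83 4061 2352
win ((526.986572265625, -94.03863525390625), (136.7686309814453, 190.0288848876953), 79.69801330566406)
line [[ 612.378 -101.209]
 [ 449.801  -85.881]] -0.09400307463087193
top fit (array([548.659,  78.694,  -0.217]), np.float64(0.6025594683338396))
sc fit (array([ 419.521, -316.681,   -9.999]), np.float64(5.298800280725955))
both (array([548.187,  65.232,  -0.803]), np.float64(32.69538679815721))
```

```bash
python3 - <<'E'
from h import *
im=cv2.imread("pics/top1.png")
for p in (cyl(548.7,78.7,-.217),):
    cv2.polylines(im,[cv2.convexHull(proj("top",p).astype(np.float32)).astype(int)],True,(0,0,255),1)
u=np.array([np.cos(-.18),np.sin(-.18),0]);v=np.array([-u[1],u[0],0]);c=np.array([527,-94,0])
R=[c+95*u*a+67.5*v*b for a,b in((1,1),(1,-1),(-1,-1),(-1,1))]
cv2.polylines(im,[proj("top",R).astype(int)],True,(0,255,0),1)
cv2.imwrite("pics/c1.png",cv2.resize(im[190:320,230:410],None,fx=4,fy=4,interpolation=cv2.INTER_NEAREST))
print(arm.read_state()["clock"])
E
```

```text
1.0
```

View pics/c1.png

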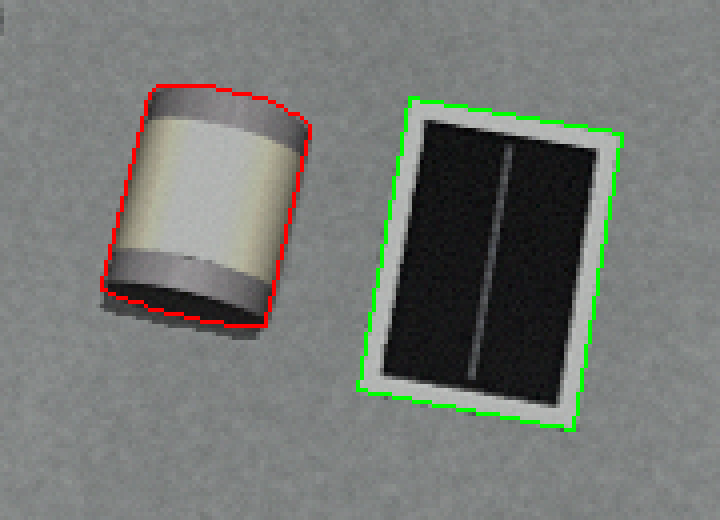

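The overlays fit well. The tin is at (548.7, 78.7) with axis −0.217 rad, and the window is at (527, −94) at −0.18 rad. I'll put part-open fingertips behind the tin, spread along its axis, and push it by its upper half.

```bash
cat >> h.py <<'E'
def yaw(q):
    from scipy.spatial.transform import Rotation as Ro
    x=Ro.from_quat(q).as_matrix()[:,0];return np.degrees(np.arctan2(x[1],x[0]))
def plan(x,y,z,yw,n):
    s=arm.read_state();p=np.array(s["position"]);a=yaw(s["ee_rot"])
    dy=(yw-a+180)%360-180;out=[];st=(np.array([x,y,z])-p)/n
    for i in range(n):
        t=np.radians(a+dy*i/n);ux=np.array([np.cos(t),np.sin(t)]);uy=np.array([np.sin(t),-np.cos(t)])
        out+=[round(float(st[:2]@ux)/1e3,4),round(float(st[:2]@uy)/1e3,4),round(float(-st[2])/1e3,4),round(-dy/n,2)]
    print("pos",np.round(p,1),"yaw",round(a,1),"t",s["clock"],"F",np.round(s["contact_force"],1),"w",round(s["gripper_width"],1))
    for i in range(0,4*n,20): print(out[i:i+20])
E
python3 -c "
from h import *
plan(563,163.5,205,-99.7,15)"
```

```text
pos [248.4 573.5 205.6] yaw -23.4 t 1.0 F [-0.2 -1.3 -0.3] w 84.9
[0.0301, 0.0167, 0.0, np.float64(5.09), 0.0315, 0.014, 0.0, np.float64(5.09), 0.0326, 0.0112, 0.0, np.float64(5.09), 0.0335, 0.0082, 0.0, np.float64(5.09), 0.0341, 0.0052, 0.0, np.float64(5.09)]
[0.0344, 0.0022, 0.0, np.float64(5.09), 0.0344, -0.0009, 0.0, np.float64(5.09), 0.0342, -0.0039, 0.0, np.float64(5.09), 0.0337, -0.0069, 0.0, np.float64(5.09), 0.033, -0.0099, 0.0, np.float64(5.09)]
[0.032, -0.0128, 0.0, np.float64(5.09), 0.0307, -0.0156, 0.0, np.float64(5.09), 0.0292, -0.0182, 0.0, np.float64(5.09), 0.0275, -0.0207, 0.0, np.float64(5.09), 0.0256, -0.0231, 0.0, np.float64(5.09)]
```

Request:
arm_command(
  commands=[0.03, 0.017, 0, 5.1, 0.0315, 0.014, 0, 5.1, 0.0325, 0.011, 0, 5.1, 0.0335, 0.008, 0, 5.1, 0.034, 0.005, 0, 5.1],
  jaw=0.6,
)

```text
clock: 1.5
position: [353.5, 435.9, 204.7]
ee_rot: [0.908, -0.418, 0.0, -0.0]
contact_force: [0.9, 0.5, 0.1]
gripper_width: 51.4
```

```bash
python3 -c "
from h import *
plan(563,163.5,205,-99.7,10)"
```

```text
pos [353.5 435.9 204.7] yaw -49.5 t 1.5 F [0.9 0.5 0.1] w 51.4
[0.0343, 0.0018, -0.0, np.float64(5.02), 0.0343, -0.0012, -0.0, np.float64(5.02), 0.0341, -0.0042, -0.0, np.float64(5.02), 0.0336, -0.0072, -0.0, np.float64(5.02), 0.0328, -0.0101, -0.0, np.float64(5.02)]
[0.0318, -0.013, -0.0, np.float64(5.02), 0.0306, -0.0157, -0.0, np.float64(5.02), 0.0291, -0.0183, -0.0, np.float64(5.02), 0.0274, -0.0208, -0.0, np.float64(5.02), 0.0254, -0.0231, -0.0, np.float64(5.02)]
```

Tracking is close.

Request:
arm_command(
  commands=[0.0343, 0.002, 0, 5, 0.0343, -0.001, 0, 5, 0.034, -0.004, 0, 5, 0.0335, -0.007, 0, 5, 0.033, -0.01, 0, 5],
)

```text
clock: 2.0
position: [460.0, 292.7, 205.8]
ee_rot: [0.791, -0.612, 0.0, -0.002]
contact_force: [0.6, 0.3, 0.1]
gripper_width: 51.4
```

Request:
arm_command(
  commands=[0.032, -0.013, 0, 5, 0.0305, -0.0155, 0, 5, 0.029, -0.018, 0, 5, 0.0275, -0.021, 0, 5, 0.0255, -0.023, 0, 5],
)

```text
clock: 2.5
position: [565.3, 147.8, 206.9]
ee_rot: [-0.633, 0.774, 0.0, 0.003]
contact_force: [-0.3, 0.7, 0.5]
gripper_width: 51.1
```

```bash
python3 -c "
from h import *
plan(563,163.5,60,-99.7,5)
snap('top','top2');snap('scene','sc2')"
```

```text
pos [565.3 147.8 206.9] yaw -101.5 t 2.5 F [-0.3  0.7  0.5] w 51.1
[-0.003, 0.0011, 0.0294, np.float64(-0.36), -0.003, 0.0011, 0.0294, np.float64(-0.36), -0.003, 0.001, 0.0294, np.float64(-0.36), -0.003, 0.001, 0.0294, np.float64(-0.36), -0.003, 0.001, 0.0294, np.float64(-0.36)]
```

View pics/sc2.png

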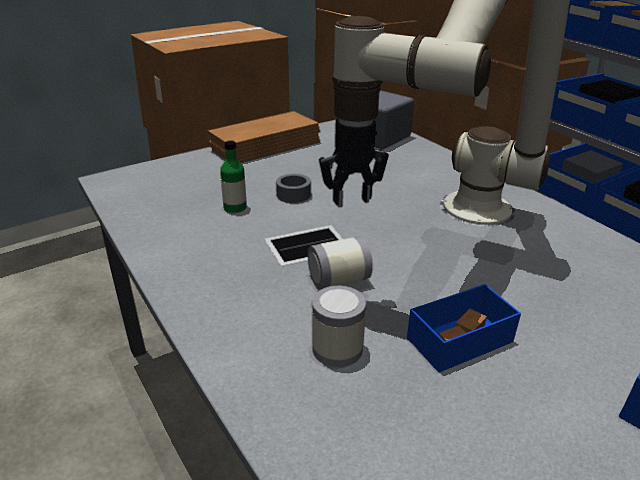

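The scene view shows the gripper at (350,170), above and behind the tin, with its fingers spread along the tin's axis. I'll back off a little and then descend.

Request:
arm_command(
  commands=[-0.008, 0.002, 0.02, -0.5, -0.008, 0.002, 0.03, -0.5, 0, 0.001, 0.035, -0.5, 0, 0, 0.03, 0, 0, 0, 0.02, 0],
)

```text
clock: 3.1
position: [568.6, 166.1, 72.6]
ee_rot: [-0.643, 0.766, -0.002, 0.009]
contact_force: [0.3, 0.6, -0.4]
gripper_width: 50.7
```

```bash
python3 -c "
from h import *
plan(563,163.5,56,-99.7,5)
"
```

```text
pos [568.6 166.1  72.6] yaw -99.9 t 3.1 F [ 0.3  0.6 -0.4] w 50.7
[0.0007, 0.001, 0.0033, np.float64(-0.05), 0.0007, 0.001, 0.0033, np.float64(-0.05), 0.0007, 0.001, 0.0033, np.float64(-0.05), 0.0007, 0.001, 0.0033, np.float64(-0.05), 0.0007, 0.001, 0.0033, np.float64(-0.05)]
```

Request:
arm_command(
  commands=[0, 0.001, 0.005, 0, 0.002, 0.001, 0.005, 0, 0.003, 0.001, 0.003, 0, 0.003, 0.001, 0.001, 0, 0.003, 0.001, 0, 0],
)

```text
clock: 3.6
position: [560.7, 157.2, 57.6]
ee_rot: [-0.645, 0.764, -0.001, 0.008]
contact_force: [0.2, 0.2, 1.0]
gripper_width: 51.2
```

Request:
arm_command(
  commands=[0.003, 0, 0, 0, 0.003, 0, 0, 0, 0.003, 0, 0, 0, 0.003, 0, 0, 0, 0.003, 0, 0, 0],
)

```text
clock: 4.1
position: [559.2, 141.4, 60.1]
ee_rot: [-0.644, 0.765, -0.002, 0.011]
contact_force: [0.5, 0.4, 0.1]
gripper_width: 51.4
```

Request:
arm_command(
  commands=[0.003, 0, 0.0005, 0, 0.003, 0, 0.0005, 0, 0.003, 0, 0.0005, 0, 0.003, 0, 0.0005, 0, 0.003, 0, 0.0005, 0],
)

```text
clock: 4.6
position: [556.5, 125.1, 57.0]
ee_rot: [-0.644, 0.765, -0.002, 0.011]
contact_force: [-0.7, -1.0, 0.2]
gripper_width: 51.7
```

```bash
cat >> h.py <<'E'
W=np.array([527,-94.]);WA=-.18
def look(n,x0):
    snap("top",n)
    for m in arm.regions_of("top","tin")[:2]:
        f,e=fittin({"top":m["mask"]},x0)
        d=f[:2]-W;c,s=np.cos(WA),np.sin(WA)
        print("tin",np.round(f,3),"rms",round(e,2),"conf",m["confidence"],"win xy",np.round([c*d[0]+s*d[1],-s*d[0]+c*d[1]],1),"ang",round(f[2]-WA,3))
    s=arm.read_state();print(s["clock"],np.round(s["position"],1),"F",np.round(s["contact_force"],1),"yaw",yaw(s["ee_rot"]))
E
python3 -c "
from h import *
look('t3',[548,75,-.2])
"
```

```text
tin [ 5.47314e+02  7.46900e+01 -2.58000e-01] rms 2.22 conf 0.7 win xy [-10.2 169.6] ang -0.078
4.7 [556.4 125.   57. ] F [-0.3 -0.5  0.3] yaw -99.76852074455228
```

```bash
python3 -c "
import cv2;im=cv2.imread('pics/t3.png');cv2.imwrite('pics/c3.png',cv2.resize(im[160:320,200:410],None,fx=3,fy=3))"
```

```text
(no output)
```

View pics/c3.png

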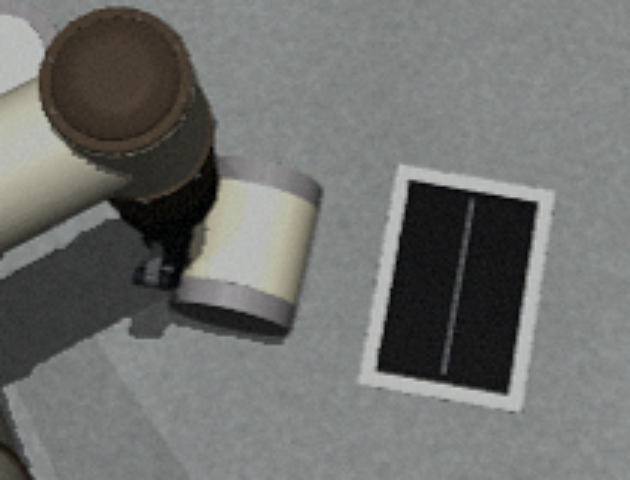

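The tin has barely moved: its right edge is still at about (307,223). The gripper hides its left edge, so I'll make the fit robust to that and keep pushing.

```bash
sed -i 's/loss="soft_l1"/loss="cauchy",f_scale=0.5/' h.py; python3 - <<'E'
from h import *
m=arm.regions_of("top","tin")[0]["mask"]
print(fittin({"top":m},[548,78,-.217]))
print(proj("top",[[547+.17*x,125,57] for x in (0,)]), np.round(toplane("top",[[307,223]],50)))
E
```

```text
(array([ 5.49483008e+02,  7.95337832e+01, -2.23282308e-01]), np.float64(2.9394123278664495))
[[262.26307615 241.95895453]] [[596.  19.  50.]]
```

Request:
arm_command(
  commands=[0.003, 0, 0, 0, 0.003, 0, 0.0005, 0, 0.003, 0, 0, 0, 0.003, 0, 0.0005, 0, 0.003, 0, 0, 0],
)

```text
clock: 5.25
position: [554.7, 113.9, 60.8]
ee_rot: [-0.645, 0.764, -0.001, 0.014]
contact_force: [-1.9, 1.5, 3.6]
gripper_width: 51.4
```

```bash
python3 -c "
from h import *
look('t4',[547,70,-.2])
"
```

```text
tin [ 5.47171e+02  7.36540e+01 -2.26000e-01] rms 4.17 conf 0.74 win xy [-10.2 168.6] ang -0.046
5.35 [554.7 113.6  60.8] F [-3.1  2.6  6.4] yaw -99.72253091036836
```

Request:
arm_command(
  commands=[0.004, 0, 0, 0, 0.004, 0, 0, 0, 0.004, 0, 0, 0, 0.004, 0, 0, 0, 0.004, 0, 0, 0],
)

```text
clock: 5.85
position: [551.2, 96.7, 65.7]
ee_rot: [-0.645, 0.764, -0.001, 0.016]
contact_force: [-3.3, 2.3, 5.5]
gripper_width: 51.4
```

```bash
python3 -c "
from h import *
look('t5',[547,60,-.2])
"
```

```text
tin [ 5.46256e+02  6.42280e+01 -2.03000e-01] rms 5.73 conf 0.59 win xy [ -9.4 159.1] ang -0.023
5.95 [551.1  96.4  65.7] F [-3.   2.4  6.7] yaw -99.65504568266714
```

```bash
python3 -c "
from h import *
im=cv2.imread('pics/t5.png')
for p,c in((cyl(546.3,64.2,-.203),(0,0,255)),(cyl(541,40,-.203),(0,255,0))):
    cv2.polylines(im,[cv2.convexHull(proj('top',p).astype(np.float32)).astype(int)],True,c,1)
q=proj('top',[arm.read_state()['position']])[0];cv2.circle(im,tuple(q.astype(int)),2,(255,0,255),-1)
a=cv2.resize(im[180:300,230:400],None,fx=4,fy=4)
cv2.imwrite('pics/c5.png',a)
snap('scene','s5');im=cv2.imread('pics/s5.png')
for p,c in((cyl(546.3,64.2,-.203),(0,0,255)),(cyl(541,40,-.203),(0,255,0))):
    cv2.polylines(im,[cv2.convexHull(proj('scene',p).astype(np.float32)).astype(int)],True,c,1)
cv2.imwrite('pics/c5s.png',cv2.resize(im[180:330,250:440],None,fx=4,fy=4))
"
```

```text
(no output)
```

View pics/c5.png

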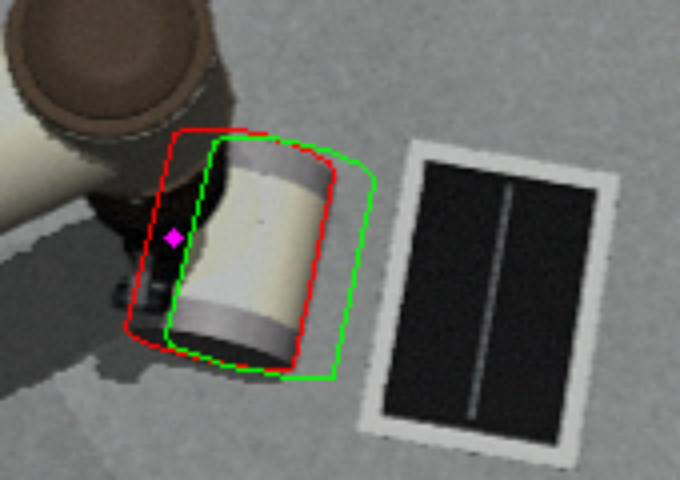

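View pics/c5s.png

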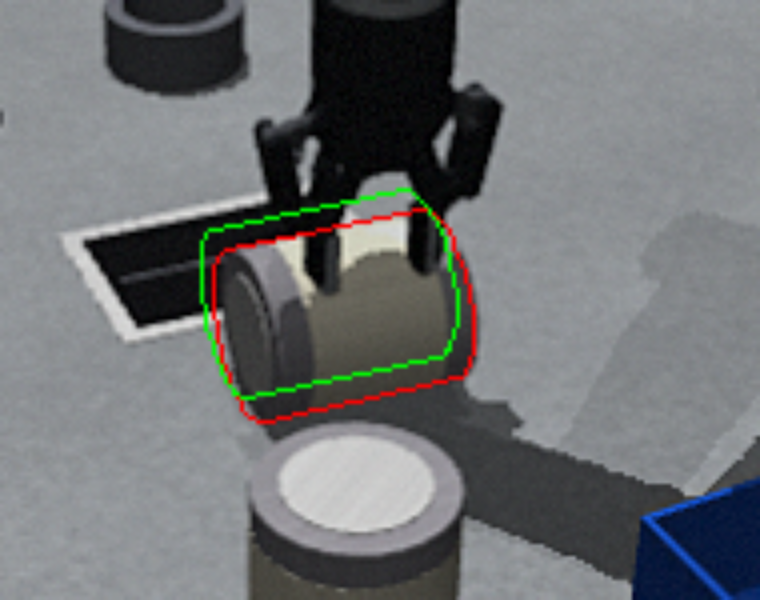

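The red outline, which puts the tin at about (546,64), matches both views. The fingertips are sticking to the upper back of the tin, so it rolls at about half their speed. I'll continue in strokes over the top.

Request:
arm_command(
  commands=[0.006, 0, 0, 0, 0.006, 0, 0, 0, 0.006, 0, 0, 0, 0.006, 0, 0, 0, 0.006, 0, 0, 0],
)

```text
clock: 6.5
position: [545.4, 68.4, 70.6]
ee_rot: [-0.646, 0.763, -0.0, 0.016]
contact_force: [-3.0, 1.0, 5.6]
gripper_width: 51.3
```

Request:
arm_command(
  commands=[0.006, 0, 0, 0, 0.006, 0, 0, 0, 0.006, 0, 0, 0, 0.006, 0, 0, 0, 0.006, 0, 0, 0],
)

```text
clock: 7.0
position: [538.5, 36.7, 71.6]
ee_rot: [-0.646, 0.763, 0.0, 0.015]
contact_force: [-2.7, 0.7, 4.4]
gripper_width: 51.0
```

```bash
python3 -c "
from h import *
look('t6',[543,35,-.2])
snap('scene','s6')
im=cv2.imread('pics/t6.png');b=cv2.imread('pics/s6.png')
cv2.imwrite('pics/c6.png',np.hstack([cv2.resize(im[180:300,230:400],(400,282)),cv2.resize(b[180:300,230:400],(400,282))]))
"
```

```text
tin [ 5.40371e+02  3.25140e+01 -1.96000e-01] rms 7.09 conf 0.8 win xy [ -9.5 126.9] ang -0.016
7.1 [538.3  36.3  71.6] F [-3.4  1.   5.4] yaw -99.49289118712362
```

View pics/c6.png

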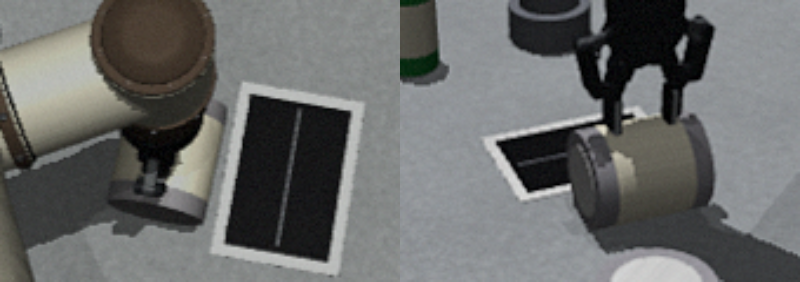

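```bash
python3 -c "
from h import *
o=[]
for cam,f in(('top','t6'),('scene','s6')):
    im=cv2.imread(f'pics/{f}.png')
    for p,c in((cyl(540.4,32.5,-.196),(0,0,255)),(cyl(536,12,-.196),(0,255,0))):
        cv2.polylines(im,[cv2.convexHull(proj(cam,p).astype(np.float32)).astype(int)],True,c,1)
    q=proj(cam,[arm.read_state()['position']])[0];cv2.circle(im,tuple(q.astype(int)),2,(255,0,255),-1)
    o.append(cv2.resize(im[180:310,250:380],(400,400)))
cv2.imwrite('pics/d6.png',np.hstack(o))
"
```

```text
(no output)
```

View pics/d6.png

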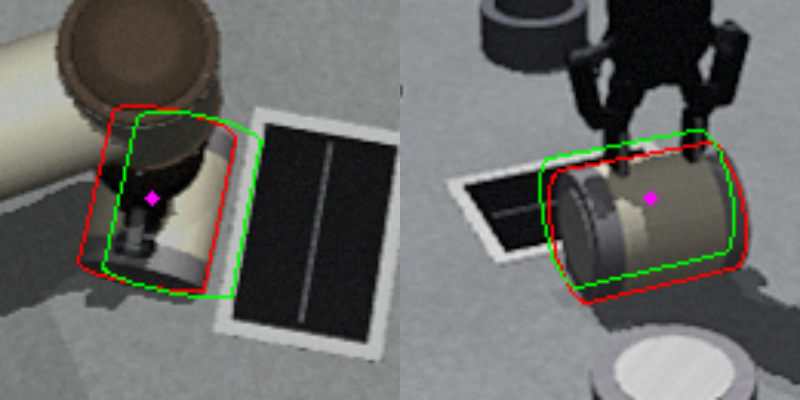

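The fit agrees with the picture. The fingertips are now on top of the tin, with the TCP reading z≈72 there. I'll carry the stroke a little past the top.

Request:
arm_command(
  commands=[0.006, 0, 0.0005, 0, 0.006, 0, 0.0005, 0, 0.006, 0, 0.0005, 0, 0.006, 0, 0.0005, 0, 0.005, 0, 0.001, 0],
)

```text
clock: 7.65
position: [531.7, 4.9, 70.3]
ee_rot: [-0.647, 0.762, 0.0, 0.013]
contact_force: [-4.5, -0.1, 9.9]
gripper_width: 51.4
```

```bash
python3 -c "
from h import *
look('t7',[536,17,-.2])
"
```

```text
tin [ 5.34341e+02  1.60020e+01 -2.13000e-01] rms 7.56 conf 0.91 win xy [-12.5 109.5] ang -0.033
7.75 [531.6   4.6  70.4] F [-4.1 -0.6  8.6] yaw -99.39963215961066
```

Request:
arm_command(
  commands=[0, 0, -0.012, 0, 0, 0, -0.015, 0, -0.015, 0, -0.008, 0, -0.02, 0, 0, 0, -0.02, 0, 0, 0],
)

```text
clock: 8.25
position: [541.2, 57.2, 105.4]
ee_rot: [-0.644, 0.765, -0.0, 0.013]
contact_force: [0.6, 0.3, -0.8]
gripper_width: 51.2
```

Request:
arm_command(
  commands=[-0.014, 0, 0, 0, 0, 0, 0, 0, 0, 0, 0.01, 0, 0, 0, 0.008, 0, 0, 0, 0, 0],
)

```text
clock: 8.75
position: [544.2, 74.1, 84.2]
ee_rot: [-0.646, 0.764, 0.0, 0.013]
contact_force: [0.2, 0.3, 0.1]
gripper_width: 51.1
```

```bash
python3 -c "
from h import *
look('t8',[536,12,-.2])
snap('scene','s8')
o=[]
for cam,f in(('top','t8'),('scene','s8')):
    im=cv2.imread(f'pics/{f}.png')
    q=proj(cam,[arm.read_state()['position']])[0];cv2.circle(im,tuple(q.astype(int)),2,(255,0,255),-1)
    o.append(cv2.resize(im[160:320,250:410],(400,400)))
cv2.imwrite('pics/d8.png',np.hstack(o))
"
```

```text
tin [ 5.35234e+02  1.66850e+01 -2.02000e-01] rms 1.82 conf 0.67 win xy [-11.7 110.4] ang -0.022
8.85 [544.9  74.3  85.4] F [ 0.8  0.3 -0.5] yaw -99.56361633227418
```

View pics/d8.png

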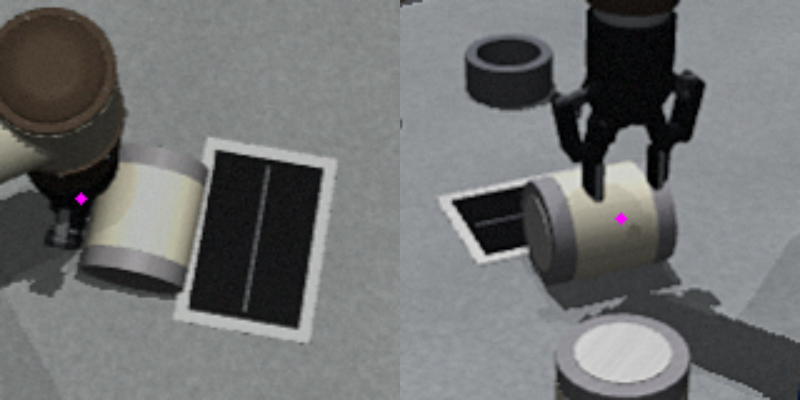

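The tin stopped 110 mm short of the line, 12 mm off centre along it and almost parallel. Starting the second stroke.

Request:
arm_command(
  commands=[0, 0, 0.01, -1, 0, 0, 0.009, -1, 0, 0, 0.007, 0, 0.004, 0, 0, 0, 0.004, 0, 0, 0],
)

```text
clock: 9.4
position: [545.1, 66.2, 57.5]
ee_rot: [-0.66, 0.751, -0.001, 0.014]
contact_force: [0.0, -0.2, 0.1]
gripper_width: 51.4
```

Request:
arm_command(
  commands=[0.004, 0, 0, 0, 0.004, 0, 0, 0, 0.004, 0, 0, 0, 0.004, 0, 0, 0, 0.004, 0, 0, 0],
)

```text
clock: 9.9
position: [541.6, 47.0, 62.5]
ee_rot: [-0.659, 0.752, 0.0, 0.016]
contact_force: [-2.5, 2.1, 6.0]
gripper_width: 51.4
```

Request:
arm_command(
  commands=[0.005, 0, 0, 0, 0.005, 0, 0, 0, 0.005, 0, 0, 0, 0.005, 0, 0, 0, 0.005, 0, 0, 0],
)

```text
clock: 10.4
position: [536.5, 22.1, 68.5]
ee_rot: [-0.659, 0.752, 0.001, 0.017]
contact_force: [-2.7, 1.0, 5.1]
gripper_width: 51.2
```

```bash
python3 -c "
from h import *
look('t9',[536,5,-.2])
"
```

```text
tin [ 5.31135e+02 -6.59100e+00 -1.97000e-01] rms 7.39 conf 0.92 win xy [-11.6  86.7] ang -0.017
10.5 [536.5  21.8  68.4] F [-3.6  1.3  6.9] yaw -97.58230838737522
```

Request:
arm_command(
  commands=[0.006, 0, 0, 0, 0.006, 0, 0, 0, 0.006, 0, 0, 0, 0.006, 0, 0, 0, 0.006, 0, 0, 0],
)

```text
clock: 11.0
position: [529.7, -9.0, 71.6]
ee_rot: [-0.659, 0.752, 0.002, 0.016]
contact_force: [-2.2, 1.4, 4.4]
gripper_width: 51.6
```

Request:
arm_command(
  commands=[0.006, 0, 0, 0, 0.006, 0, 0.0005, 0, 0.006, 0, 0.0005, 0, 0.006, 0, 0.0005, 0, 0.006, 0, 0.0005, 0],
)

```text
clock: 11.5
position: [522.5, -42.2, 71.1]
ee_rot: [-0.659, 0.752, 0.004, 0.013]
contact_force: [-4.8, 0.6, 8.6]
gripper_width: 51.4
```

Request:
arm_command(
  commands=[0.005, 0, 0.001, 0, 0.003, 0, 0.001, 0, 0, 0, -0.012, 0, 0, 0, -0.015, 0, -0.015, 0, -0.008, 0],
)

```text
clock: 12.0
position: [522.3, -39.9, 105.1]
ee_rot: [-0.658, 0.753, 0.003, 0.011]
contact_force: [0.5, 0.3, -0.5]
gripper_width: 51.1
```

Request:
arm_command(
  commands=[-0.02, 0, 0, 0, -0.02, 0, 0, 0, -0.01, 0, 0, 0, 0, 0, 0.005, 0, 0, 0, 0, 0],
)

```text
clock: 12.5
position: [532.5, 14.1, 101.2]
ee_rot: [-0.658, 0.753, 0.002, 0.015]
contact_force: [-0.3, -0.2, 0.0]
gripper_width: 51.4
```

```bash
python3 -c "
from h import *
look('t10',[522,-45,-.2])
snap('scene','s10')
o=[]
for cam,f in(('top','t10'),('scene','s10')):
    im=cv2.imread(f'pics/{f}.png')
    q=proj(cam,[arm.read_state()['position']])[0];cv2.circle(im,tuple(q.astype(int)),2,(255,0,255),-1)
    o.append(cv2.resize(im[160:320,250:410],(400,400)))
cv2.imwrite('pics/d10.png',np.hstack(o))
"
```

```text
tin [ 5.21707e+02 -4.72120e+01 -1.93000e-01] rms 2.55 conf 0.95 win xy [-13.6  45.1] ang -0.013
12.6 [532.9  13.6 101.9] F [-0.3  1.5  0.3] yaw -97.66534970836689
```

View pics/d10.png

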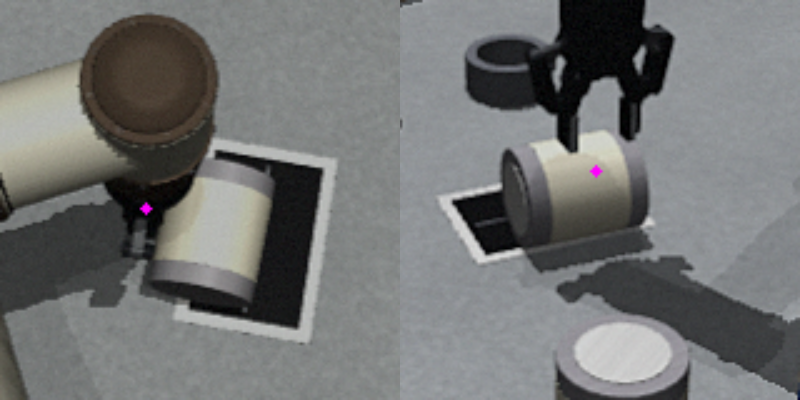

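The tin is resting with 45 mm to go. One last stroke.

Request:
arm_command(
  commands=[0, 0, 0.013, 0, 0, 0, 0.013, 0, 0, 0, 0.01, 0, 0.004, 0, 0.005, 0, 0.004, 0, 0, 0],
)

```text
clock: 13.15
position: [533.5, 4.1, 60.1]
ee_rot: [-0.657, 0.754, 0.001, 0.016]
contact_force: [0.3, -0.0, 0.2]
gripper_width: 51.4
```

Request:
arm_command(
  commands=[0.004, 0, 0, 0, 0.004, 0, 0, 0, 0.004, 0, 0, 0, 0.004, 0, 0, 0, 0.004, 0, 0, 0],
)

```text
clock: 13.65
position: [530.4, -16.9, 63.7]
ee_rot: [-0.656, 0.754, 0.001, 0.017]
contact_force: [-3.3, 1.7, 6.4]
gripper_width: 51.3
```

Request:
arm_command(
  commands=[0.005, 0, 0, 0, 0.005, 0, 0, 0, 0.005, 0, 0, 0, 0.005, 0, 0, 0, 0.005, 0, 0, 0],
)

```text
clock: 14.15
position: [525.3, -42.5, 69.2]
ee_rot: [-0.656, 0.754, 0.001, 0.017]
contact_force: [-2.6, 1.3, 5.1]
gripper_width: 51.2
```

```bash
python3 -c "
from h import *
look('t11',[519,-65,-.2])
"
```

```text
tin [ 5.17702e+02 -6.66990e+01 -2.06000e-01] rms 7.71 conf 0.62 win xy [-14.   25.2] ang -0.026
14.25 [525.2 -42.9  69.2] F [-2.2  1.2  7.2] yaw -97.95781715534424
```

Request:
arm_command(
  commands=[0.005, 0, 0, 0, 0.005, 0, 0, 0, 0.005, 0, 0, 0, 0.005, 0, 0, 0, 0.005, 0, 0, 0],
)

```text
clock: 14.75
position: [519.3, -69.6, 71.6]
ee_rot: [-0.656, 0.754, 0.002, 0.016]
contact_force: [-2.8, 1.0, 5.1]
gripper_width: 51.1
```

Request:
arm_command(
  commands=[0.004, 0, 0, 0, 0.004, 0, 0, 0, 0.003, 0, 0, 0, 0.002, 0, 0, 0, 0.001, 0, 0, 0],
)

```text
clock: 15.25
position: [515.6, -86.0, 71.5]
ee_rot: [-0.656, 0.755, 0.003, 0.015]
contact_force: [-2.7, 1.4, 4.7]
gripper_width: 51.2
```

```bash
python3 -c "
from h import *
look('t12',[513,-90,-.2])
"
```

```text
tin [ 5.13971e+02 -8.96500e+01 -2.06000e-01] rms 7.47 conf 0.69 win xy [-13.6   1.9] ang -0.026
15.35 [515.6 -85.9  71.5] F [-2.5  0.1  5.2] yaw -97.98314253933091
```

The tin is on target, so I'll hold for a moment, lift straight up, and back away.

Request:
arm_command(
  commands=[0, 0, 0, 0, 0, 0, 0, 0, 0, 0, -0.008, 0, 0, 0, -0.02, 0, 0, 0, -0.03, 0],
)

```text
clock: 15.85
position: [514.0, -87.1, 126.8]
ee_rot: [-0.656, 0.755, 0.005, 0.013]
contact_force: [0.4, 0.9, -0.1]
gripper_width: 51.1
```

Request:
arm_command(
  commands=[0, 0, -0.03, 0, -0.03, 0, -0.02, 0, -0.04, 0, 0, 0, -0.045, 0, 0, 0, -0.04, 0, 0, 0],
)

```text
clock: 16.35
position: [542.9, 67.2, 190.6]
ee_rot: [-0.653, 0.757, -0.001, 0.023]
contact_force: [0.2, 0.2, 0.1]
gripper_width: 51.1
```

Request:
arm_command(
  commands=[-0.03, 0, 0, 0, -0.02, 0, 0, 0, 0, 0, 0, 0, 0, 0, 0, 0, 0, 0, 0, 0],
)

```text
clock: 16.85
position: [554.2, 125.1, 193.8]
ee_rot: [-0.656, 0.755, -0.003, 0.028]
contact_force: [0.3, -0.2, 0.0]
gripper_width: 51.4
```

```bash
python3 -c "
from h import *
look('t13',[513,-90,-.2]);look('t14',[513,-90,-.2])
snap('scene','s14')
for n in('spare_tin','bottle','tape','bin','tin'):
    print(n,[(np.round(world('top',d['centre'])),d['confidence']) for d in arm.place_of('top',n)][:1])
"
```

```text
tin [ 5.12995e+02 -9.00050e+01 -1.97000e-01] rms 0.93 conf 0.88 win xy [-14.5   1.4] ang -0.017
16.95 [554.  124.6 193.8] F [-1.2 -0.4 -0.1] yaw -98.01951864297025
tin [ 5.10826e+02 -8.80870e+01 -2.06000e-01] rms 1.25 conf 0.57 win xy [-17.    2.9] ang -0.026
17.05 [554.  124.6 193.9] F [ 0.  -0.1 -0. ] yaw -98.03024656853759
spare_tin [(array([ 417., -349.,    4.]), 0.23)]
bottle [(array([ 596., -377.,    1.]), 0.56)]
tape [(array([ 418., -346.,    3.]), 0.8)]
bin []
tin [(array([515., -88.,  49.]), 0.58)]
```

View pics/t14.png

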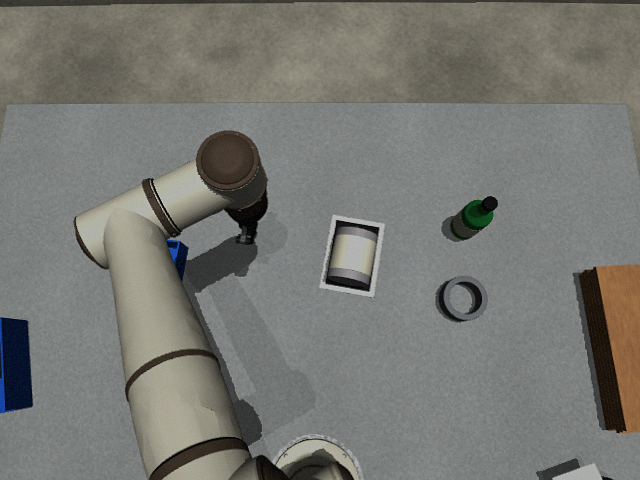

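View pics/s14.png

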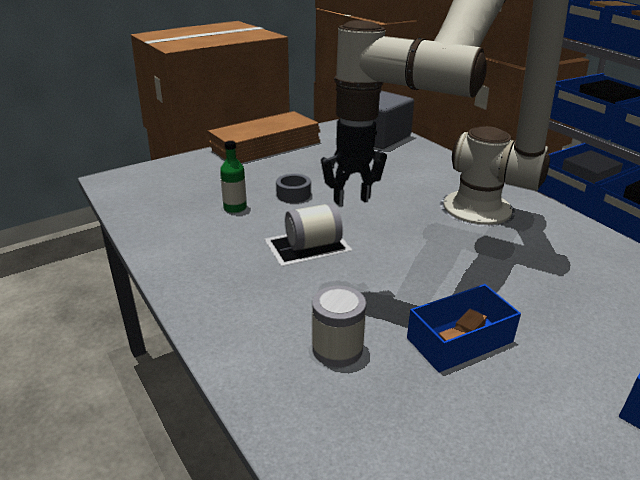

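The top view shows the tin inside the window frame at (353,256), and the scene view shows it at (313,227), with the bystanders where they were. All the readings are within tolerance, so I'm handing in.

```bash
python3 -c "
from h import *
print(arm.job_done())"
```

```text
the job is handed in; nothing more can be done
None
```

I rolled the tin onto the scan window in three fingertip strokes over its upper half and top, and handed the job in at about 17 s of the 58 s allowed. `arm.job_done()` gives no verdict, so the figures below are my own last checks.

| Check | Last reading | Limit |
|---|---|---|
| Offset across the grey line | 1.4 and 2.9 mm (two fits) | 20 mm |
| Offset along the line | −14.5 and −17 mm (two fits), about −13 mm (network) | 30 mm |
| Axis angle to the line | −0.02 to −0.03 rad | 0.25 rad |

- **At rest:** the last pictures show the tin lying within the window frame. Apart from the scatter between the two fits, taken 0.1 s apart, it did not seem to move.
- **Clear of the tin:** the arm backed away well clear, and the force reading was near zero.
- **Forces and fingertip height:** the contact force read between calls stayed around 10 N or less. The TCP stayed above 56 mm (limit about 46 mm) whenever the fingers were near the tin.
- **Bystanders:** they look unmoved in the pictures. The networks found the bottle and tape within a few millimetres of where they started. In the final top view the arm hid the spare tin and bin: the spare tin came back as a low-confidence false hit on the tape, and the bin was not found. Those two I checked only by eye, in the scene picture.
- **Less certain fits:** while the gripper hid part of the tin, its fitted position was less reliable. I used the views taken after the arm had backed off to confirm where the tin ended up.

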